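Free the jammed baking bead and shelve the flask

TASK

A copper-coloured baking bead is jammed in the ribbed neck of the flat glass flask: lift the flask and rock it side to side until the bead drops down into the body, never laying the flask over. The flask belongs upright on the round cork coaster, fully on it and set down gently; the small domed steel cover now lying upside down there has to come off it and sit cupped, level, inside the other upside-down cover. Leave everything else where it stands, and let go of everything.

Things in the scene. Friction and masses are not known exactly. Their poses are not given: they have to be found in the camera images.
- flask: Flat clear-glass flask standing upright, 190 mm tall, loose, about 0.35 kg (varies). Origin: centre of its underside; z up through the neck. Body 48 mm (its x) by 72 mm (its y), up to 85 mm high, then sloping shoulders. Floor 5 mm thick; two loose white beads lie in it. Lean the top towards its +y, then -y, then +y (about its x axis) to work the bead past the three ribs.
- flask_neck (a point): Middle of the flask's neck, 145 mm above its underside, axes as the flask's. The neck is straight and plain from 100 to 190 mm high, 30 mm (x) by 42 mm (y) outside, to be gripped; open at the top, an orange band 4 mm high round the mouth. Inside is a channel of 20 mm (x) by 34 mm (y), crossed in part by three green ribs.
- flask_rib (a point): Where the top rib meets the neck's -y wall, 150 mm up. The ribs reach 15 mm in from alternate walls: top on -y, middle on +y (126 mm up), lowest on -y (102 mm). Each slopes 24 degrees down to its wall, with a filleted corner, so the bead sits there until the flask leans well past it (38 to 45 degrees, held about 0.5 s) towards the other wall, then drops to the next rib, after the last into the body.
- bead_center (a point): Centre of the jammed bead: copper-coloured ball 16 mm across, 12 g, loose. It starts on the top rib, about 163 mm above the flask's underside; freed, it lies in the flask's body, about 13 mm above the underside.
- coaster: Round cork coaster, 120 mm across, 8 mm thick, fixed. Origin: centre of its underside on the work surface.
- cover_a: Domed steel cover without knob, lying inverted (dome down, like a cup) at or near the middle of the coaster at the start. 38 mm tall; 62 mm across at the rim, which is a straight upright band from 26 to 38 mm high; below it tapers to a flat 26 mm crown on which it stands. Wall 2.5 mm, 90 g, loose. Origin: centre of the crown, underneath; z up out of the hollow. Grip it across the outside of the rim band.
- cover_b: The other domed cover, the same as cover_a, lying inverted on the bare work surface; loose. Origin likewise. Nested inside it, cover_a sits 15 to 20 mm higher than it.
- jar: Glass storage jar with swing clamp lid, 96 mm across (clamp sticks out to 56 mm from the axis), 154 mm tall, loose, to be left alone. Origin: centre of its underside.
- tins: Stack of nested aluminium loaf tins, 160 mm (x) by 100 mm (y), 96 mm tall, loose, to be left alone. Origin: centre of its underside.
- canister: Blue canister with a wooden lid, 62 mm across, 106 mm tall, loose, to be left alone. Origin: centre of its underside.
- scraper: Orange plastic scraper lying flat, 60 mm (x) by 80 mm (y), 10 mm high, loose, to be left alone. Origin: centre of its underside.
- whisk: Dough whisk lying flat near the robot, 345 mm long along its x (wire loop 90 by 70 mm centred on its origin, handle end at x = -300 mm), 20 mm high, loose, to be left alone.
Things that resemble listed ones, but are neither listed nor needed, are in the scene too. Leave any green, red or yellow look-alike of the cover_a alone.

How it is judged (in metres and radians):
At the end, for the whole second after the job is handed in: Bead within 45 mm of the flask's underside; flask still, upright (0.06 rad) on the coaster, centres within 20 mm; cover_a at rest, level (0.15 rad) inside inverted cover_b on the work surface: axes within 6 mm, 5 to 24 mm above it (z of bead_center in the frame of flask between 0.003 and 0.045 m and horizontal distance between bead_center and flask below 0.04 m and horizontal distance between flask and coaster below 0.02 m and height (world z) of flask between 0.005 and 0.0115 m and angle between flask's own z axis and vertical below 0.06 rad and linear speed of each of flask, cover_a below 0.02 m/s and horizontal distance between cover_a and cover_b below 0.006 m and z of cover_a in the frame of cover_b between 0.005 and 0.024 m and angle between each of cover_a, cover_b's own z axis and vertical below 0.15 rad and height (world z) of cover_b below 0.006 m); the robot touches nothing.
It fails at once if the flask is laid over or upended (tilted more than 1.2 rad) (angle between flask's own z axis and vertical above 1.2 rad).
It fails at once if the flask is dropped or banged on the coaster (comes down on it at over 0.35 m/s) (horizontal distance between flask and coaster below 0.05 m and height (world z) of flask below 0.014 m and linear speed of flask above 0.35 m/s).
It fails at once if the jar, tins, canister, scraper or whisk is shifted by more than 25 mm (distance of any of jar, tins, canister, scraper, whisk from where it was at the start of the episode above 0.025 m).
It also fails if it takes over 72 s, if anything falls off the work surface, if the arm or the gripper's body presses on something with over 40 N, if the wrist force passes 120 N, or if a joint passes its speed limit or range.

ROBOT

A 6-joint arm with a two-finger parallel gripper is mounted at the origin on the work surface. World frame = base frame: x ahead of the robot, y to its left, z up, the work surface at z = 0. Lengths are in m, angles in degrees, forces in N, time in s.
With the tool pointing down it reaches from about 0.35 to 0.875 m from the base axis. Payload 4.2 kg.
Tool frame: the origin (TCP) lies midway between the tips of the shut fingers; the grasp point (between the pads) lies 19 mm behind it; z points along the fingers, y is the line along which they close (so a half turn about z gives the same grasp; the last joint's range is limited). The gripper opens to 87 mm and grips with 3 to 60 N. Pads are 19 mm wide; open, the fingers measure 117 mm over their backs; the gripper's body (75 mm by 190 mm) begins 51 mm behind the grasp point.
Start: joints at [90.791, 22.042, 0.453, 0, -68.411, -14.817], TCP at [0.151, 0.606, 0.196] pointing down, gripper open.
Joint ranges: [-179.83, 179.83], [-69.29, 118.12], [-61.27, 80.66], [-181.25, 117.63], [-171.15, -9.14], [-177.46, 177.46]. Speed limits (degrees/s): [159.86, 159.86, 180, 180, 180, 180].

INTERFACE

Orientations are given as [roll, pitch, yaw] about the fixed x, y, z axes, in that order (R = Rz(yaw) Ry(pitch) Rx(roll)).
In Python, from workcell import env gives the robot as it stands. The module is installed in compiled form; this text tells all that it offers. Calls block until the motion is done:
- env.goto(position, orientation): joint-space move of the TCP to a pose.
- env.move_straight(position, rotation=None, rate=0.15, force_limit=None): straight line of the TCP; rotation=None keeps the orientation; rate is the mean speed in m/s. With force_limit (N) it stops when the force on the tool has changed by that much, and returns True; else False.
- env.set_joints(angles): joint-space move.
- env.gripper_to(opening, grasp_force=None): opening from 0.0 (shut) to 1.0 (fully open); grasp_force is the grip in N (None keeps the last); returns when the fingers have stopped.
- env.dwell(seconds).
- env.inverse_kinematics(position, orientation): joint angles nearest the present ones, or None.
- env.read_state(): the state.
- env.grab_frame(name): name is "side" or "top" or "wrist"; returns a dict with "image" (384x512x3 uint8, blue, green, red), "fx", "fy", "cx", "cy" (pixels), "position" and "orientation" of the camera in the world. Camera axes: x right, y up, looking along -z (the intrinsics and any distortion apply to the point x, -y, -z); pixel columns grow to the right and rows downward; lengths in m; the calibration is good to about 2 mm. A picture is of the moment at which its call begins. There is no depth.
A pose or a line that the arm cannot do raises env.Unreachable and nothing moves.
- env.close_job(): hands the job in; it is judged then, once.
Trained networks look in a picture, given as the dict that the camera call returned (one of the last four; its "shot" number tells which), for a name from the list of things; names that differ only in an ending like _2 or _b are one class to them, and where a whole thing is asked for, a point or a joint stands for the part that bears it (a point fixed in the world has none). Each returns a list of dicts, best first, with "score" (0 to 1); they miss things now and then, are a little off and sometimes report something else, mostly with a low value. They report only what shows in the picture. A call takes as long as a camera call. They do not tell look-alikes from the thing itself.
- env.search_frame(picture, thing): "xyz" ([x, y, z] in m, in world coordinates, good to about 4 mm: the middle of the surface that is visible of it).
- env.trace(picture, thing): "mask" (384x512 bool, what is visible of it).
The state is a dict: "clock": time; "joint_positions": joint angles; "qvel": joint speeds; "joint_torque": joint torques, N m; "position": TCP position; "tool_rot": TCP orientation; "force": force on the tool from outside, world axes, zero at the start; "wrist_torque": the same for the moment, N m; "opening": opening from 0.0 (shut) to 1.0 (fully open); "finger_force": force on a finger pad.
Only numpy, scipy, OpenCV 4.12 (cv2) and the standard library are available. Lean on these libraries where they do the work, as an engineer would, in place of code of your own. Each camera call takes 0.05 s, during which the arm holds its last target. There are 200 camera calls.

## Working session

There is one attempt and no reset: what is moved stays moved. The work goes in short steps, each a Python script; the robot and the scene stay as the last script left them, time stands still between calls to the robot, and variables do not carry over. Pictures are saved under pics/ and viewed, at most 10 in all, crops included, and the job is handed in when it is done.

```bash
ls; mkdir -p pics; python3 - <<'E'
from workcell import env
import cv2,numpy as np
ims=[]
for n in ["top","side"]:
    f=env.grab_frame(n); ims.append(f["image"])
    print(n,f["fx"],f["cx"],f["cy"],np.round(f["position"],3),np.round(f["orientation"],2),[k for k in f])
    for t in ["flask","flask_neck","flask_rib","bead_center","coaster","cover_a","jar","tins","canister","scraper","whisk"]:
        print(t,[(np.round(d["xyz"],3).tolist(),round(d["score"],2)) for d in env.search_frame(f,t)])
cv2.imwrite("pics/a.png",ims[0]);cv2.imwrite("pics/b.png",ims[1])
print(env.read_state())
E
```

```text
pics
top 377.0484526264187 256.185722975606 195.41859876015957 [0.377 0.08  1.1  ] [ 6.260e+00  1.000e-02 -9.071e+01] ['image', 'fx', 'fy', 'cx', 'cy', 'position', 'orientation', 'shot']
flask [([0.478, -0.281, 0.098], 0.66)]
flask_neck [([0.48, -0.279, 0.101], 0.71)]
flask_rib [([0.484, -0.282, 0.096], 0.58)]
bead_center []
coaster [([0.474, 0.335, 0.006], 0.78)]
cover_a [([0.476, 0.354, 0.022], 0.79), ([0.549, 0.004, 0.017], 0.79), ([0.308, 0.471, 0.016], 0.76), ([0.605, 0.369, 0.016], 0.74), ([0.346, 0.319, 0.014], 0.6)]
jar [([0.644, -0.146, 0.152], 0.66)]
tins []
canister [([0.437, 0.139, 0.108], 0.82)]
scraper [([0.436, -0.157, 0.006], 0.78)]
whisk [([0.333, -0.13, 0.01], 0.78)]
side 359.0806900347791 256.8830469900329 194.45478021398807 [0.154 0.622 0.734] [  45.8    -1.18 -148.62] ['image', 'fx', 'fy', 'cx', 'cy', 'position', 'orientation', 'shot']
flask [([0.474, -0.278, 0.087], 0.75), ([0.454, 0.362, 0.008], 0.53)]
flask_neck [([0.472, -0.28, 0.091], 0.92)]
flask_rib [([0.474, -0.272, 0.09], 0.73)]
bead_center []
coaster [([0.459, 0.361, 0.007], 0.58)]
cover_a [([0.614, 0.3
[... 292 characters left out ...]
1], 0.84)]
{'clock': 1.2, 'joint_positions': array([ 9.07922032e+01,  2.20385558e+01,  4.53917453e-01,  4.98612801e-04,
       -6.84101086e+01, -1.48185607e+01]), 'qvel': array([ 0.12246668, -0.1219557 , -0.1024911 , -0.03418953, -0.0223641 ,
       -0.14083687]), 'joint_torque': array([-6.44750071e-05, -3.90480995e+01,  1.87619323e+01,  4.22416270e+00,
        1.54266693e-02, -3.18775517e-05]), 'position': array([0.1514334 , 0.60637172, 0.19639315]), 'tool_rot': array([-1.79994803e+02,  8.95300172e-04, -1.40261741e+01]), 'force': array([-0.85197954, -0.34608903,  0.17577793]), 'wrist_torque': array([ 0.01589522,  0.05328289, -0.04532132]), 'finger_force': 0.0, 'opening': 0.9945669285304501}
```

View pics/a.png

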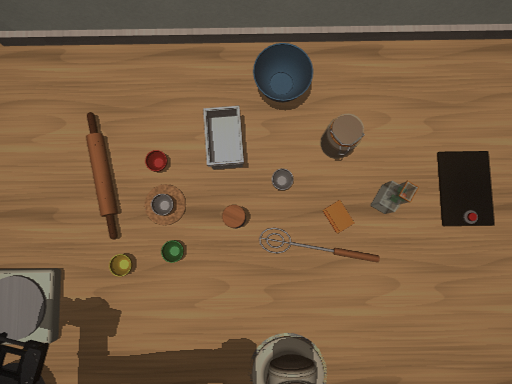

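View pics/b.png

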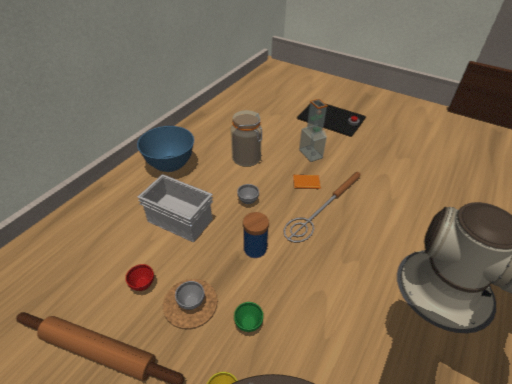

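The top view shows steel covers at (163,205) on the coaster and (283,180) on the bare table. The flask's base is near (387,200) and its mouth near (410,190), so I'll fit its silhouette for yaw next.

```bash
cat > h.py <<'E'
from workcell import env
import numpy as np, cv2
from scipy.spatial.transform import Rotation as R
from scipy.optimize import minimize
def cam(f): return R.from_euler('xyz',f["orientation"],degrees=True).as_matrix(),np.array(f["position"])
def proj(f,X):
    M,p=cam(f); c=(np.asarray(X)-p)@M
    return np.c_[f["cx"]+f["fx"]*c[:,0]/-c[:,2], f["cy"]+f["fy"]*c[:,1]/c[:,2]]
def plane(f,uv,z):
    M,p=cam(f); uv=np.atleast_2d(uv)
    d=np.c_[(uv[:,0]-f["cx"])/f["fx"],-(uv[:,1]-f["cy"])/f["fy"],-np.ones(len(uv))]@M.T
    return p+d*((z-p[2])/d[:,2])[:,None]
def near(f,thing,xy,tol=.06):
    """mask of the detection nearest xy"""
    best=None
    for d in env.trace(f,thing):
        m=d["mask"]; v,u=np.nonzero(m); q=plane(f,[u.mean(),v.mean()],.03)[0][:2]
        e=np.linalg.norm(q-xy)
        if e<tol and (best is None or e<best[0]): best=(e,m,d["score"])
    return best
def circle(f,m,z):
    c=max(cv2.findContours(m.astype(np.uint8),0,1)[0],key=cv2.contourArea)[:,0,:].astype(np.float32)
    P=plane(f,c,z)[:,:2].astype(np.float32)
    (x,y),r=cv2.minEnclosingCircle(P); e=cv2.fitEllipse(P)
    return np.round([x,y,r,e[0][0],e[0][1],e[1][0]/2,e[1][1]/2],4)
def down(yaw): return [180,0,yaw]
def horiz(a,roll=0,flip=0):
    """tool z horizontal along bearing a (deg), turned by roll about it"""
    z=np.array([np.cos(np.radians(a)),np.sin(np.radians(a)),0]); x=np.array([0,0,-1. if flip else 1.]); 
    M=R.from_matrix(np.c_[x,np.cross(z,x),z])*R.from_euler('z',roll,degrees=True)
    return M.as_euler('xyz',degrees=True)
E
cat > fit.py <<'E'
from h import *
bx=np.array([[sx*a,sy*b,z] for sx in(-1,1) for sy in(-1,1) for a,b,z in[(.024,.036,0),(.024,.036,.085)]])
sh=np.array([[sx*a,sy*b,z] for sx in(-1,1) for sy in(-1,1) for a,b,z in[(.024,.036,.085),(.015,.021,.1)]])
nk=np.array([[sx*.015,sy*.021,z] for sx in(-1,1) for sy in(-1,1) for z in(.1,.19)])
def sil(f,x,y,yaw):
    im=np.zeros((384*2,512*2),np.uint8)
    M=R.from_euler('z',yaw,degrees=True).as_matrix()
    for q in(bx,sh,nk):
        uv=proj(f,q@M.T+[x,y,0])*2+.5
        cv2.fillConvexPoly(im,cv2.convexHull(uv.astype(np.int32)),1)
    return im>0
def fit(views,x0,y0):
    ms=[cv2.resize(m.astype(np.uint8),None,fx=2,fy=2)>0 for f,m in views]
    def c(p): return -np.mean([(lambda s:(s&m).sum()/(s|m).sum())(sil(f,p[0],p[1],p[2]*1000)) for (f,_),m in zip(views,ms)])
    out=[]
    for a in range(0,180,20):
        r=minimize(c,[x0,y0,a/1000],method='Nelder-Mead',options=dict(initial_simplex=[[x0,y0,a/1000],[x0+.01,y0,a/1000],[x0,y0+.01,a/1000],[x0,y0,a/1000+.015]],maxiter=80))
        out.append((round(r.fun,3),np.round(r.x[:2],4),round(r.x[2]*1000%180,1)))
    return sorted(out,key=lambda o:o[0])[:4]
E
python3 - <<'E'
from fit import *
ft=env.grab_frame("top"); fs=env.grab_frame("side")
V=[]
for f in(ft,fs):
    t=env.trace(f,"flask"); 
    for d in t:
        v,u=np.nonzero(d["mask"]); print(u.mean(),v.mean(),d["mask"].sum(),d["score"])
    V.append((f,t[0]["mask"]))
print(fit(V,.476,-.275)); print(fit(V[:1],.476,-.275)[:2]); print(fit(V[1:],.476,-.275)[:2])
for n,xy,z in(("cover_a",(.476,.345),.046),("cover_a",(.549,0),.038),("coaster",(.47,.34),.008)):
    for f in(ft,fs):
        b=near(f,n,np.array(xy))
        if b: print(n,circle(f,b[1],z),b[2])
f=V[1][0]
for a in range(-120,60,20):
    q=env.inverse_kinematics([.476,-.278,.145],horiz(a)); p=env.inverse_kinematics([.474,.345,.155],horiz(a+60))
    print(a,None if q is None else np.round(q),'|',a+60,None if p is None else np.round(p))
E
```

```text
393.8706099815157 195.9713493530499 1082 0.88
254.96783625730995 234.0185185185185 1026 0.72
313.6056105610561 132.34405940594058 1212 0.65
[(np.float64(-0.471), array([ 0.4818, -0.2941]), np.float64(60.4)), (np.float64(-0.469), array([ 0.4822, -0.2954]), np.float64(61.7)), (np.float64(-0.468), array([ 0.4823, -0.295 ]), np.float64(63.2)), (np.float64(-0.468), array([ 0.4818, -0.2942]), np.float64(62.5))]
[(np.float64(-0.941), array([ 0.4818, -0.2941]), np.float64(60.4)), (np.float64(-0.937), array([ 0.4822, -0.2954]), np.float64(61.7))]
[(np.float64(-0.0), array([ 0.476, -0.275]), np.float64(0.0)), (np.float64(-0.0), array([ 0.476, -0.275]), np.float64(20.0))]
cover_a [0.4707 0.3435 0.0318 0.472  0.3435 0.0286 0.0309] 0.61
cover_a [0.5392 0.0033 0.0318 0.5389 0.0036 0.0292 0.0308] 0.82
cover_a [0.5406 0.0146 0.0386 0.54   0.013  0.0291 0.0369] 0.88
coaster [0.4743 0.344  0.0598 0.4743 0.3441 0.0578 0.058 ] 0.95
coaster [0.4779 0.3492 0.0609 0.4773 0.3495 0.0558 0.0584] 0.92
-120 [ 10.  49. -29.  51. -98. -81.] | -60 [  73.   51.  -19.   49. -103.  -75.]
-100 [ 12.  44. -47.  68. -90. -91.] | -40 [ 75.  45. -38.  65. -93. -84.]
-80 None | -20 [ 71.  41. -55.  89. -90. -95.]
-60 None | 0 None
-40 None | 20 None
-20 [ -71.   50.  -54. -129.  -99.  -79.] | 40 [   2.   47.  -56. -141. -100.  -82.]
0 [ -72.   41.  -37. -108.  -86. -102.] | 60 [  -3.   39.  -39. -117.  -85. -100.]
20 [ -68.   40.  -21.  -92.  -89. -118.] | 80 [  -1.   39.  -23.  -98.  -86. -118.]
40 [ -63.   44.   -7.  -80.  -98. -129.] | 100 [   3.   42.   -7.  -85.  -94. -130.]<sys>:0: UserWarning: Gimbal lock detected. Setting third angle to zero since it is not possible to uniquely determine all angles.
```

```bash
python3 - <<'E' 2>/dev/null
from fit import *
ft=env.grab_frame("top"); fs=env.grab_frame("side")
V=[]
for f in(ft,fs):
    b=near(f,"flask",np.array([.48,-.29]),.15); 
    if b: V.append((f,b[1]))
print(len(V),fit(V,.48,-.28)[:2],fit(V[:1],.48,-.28)[:2],fit(V[-1:],.48,-.28)[:3])
for a in(50,60,70):
  for r in(-45,0,45):
    q=env.inverse_kinematics([.46,-.25,.3],horiz(a,r,1)); print(a,r,q if q is None else np.round(q))
for a in(60,80,100):
    q=env.inverse_kinematics([.474,.345,.155],horiz(a,0,1)); print(a,q if q is None else np.round(q))
env.goto([.472,.344,.16],down(0))
f=env.grab_frame("wrist"); cv2.imwrite("pics/c.png",f["image"])
b=near(f,"cover_a",np.array([.472,.344])); print(b and (circle(f,b[1],.046),b[2]))
b=near(f,"coaster",np.array([.472,.344])); print(b and (circle(f,b[1],.008),b[2]))
s=env.read_state(); print(s["clock"],s["joint_positions"])
E
```

```text
2 [(np.float64(-0.921), array([ 0.4838, -0.293 ]), np.float64(59.0)), (np.float64(-0.921), array([ 0.4842, -0.2935]), np.float64(59.1))] [(np.float64(-0.936), array([ 0.4821, -0.2935]), np.float64(57.1)), (np.float64(-0.935), array([ 0.4819, -0.2941]), np.float64(56.7))] [(np.float64(-0.945), array([ 0.4843, -0.2897]), np.float64(55.9)), (np.float64(-0.943), array([ 0.4848, -0.2914]), np.float64(58.1)), (np.float64(-0.941), array([ 0.4839, -0.2898]), np.float64(57.6))]
50 -45 [ -61.   30.   -1.  -79. -108.   78.]
50 0 [ -61.   30.   -1.  -79. -108.   33.]
50 45 [ -61.   30.   -1.  -79. -108.  -12.]
60 -45 [ -58.   33.    6.  -76. -114.   76.]
60 0 [ -58.   33.    6.  -76. -114.   31.]
60 45 [ -58.   33.    6.  -76. -114.  -14.]
70 -45 [ -55.   37.   12.  -74. -121.   74.]
70 0 [ -55.   37.   12.  -74. -121.   29.]
70 45 [ -55.   37.   12.  -74. -121.  -16.]
60 [  -3.   39.  -39. -117.  -85.   80.]
80 [ -1.  39. -23. -98. -86.  62.]
100 [  3.  42.  -7. -85. -94.  50.]
(array([0.4753, 0.346 , 0.0314, 0.4752, 0.3456, 0.0299, 0.0306]), 0.58)
(array([0.4784, 0.3464, 0.0606, 0.4781, 0.3465, 0.059 , 0.0596]), 0.58)
3.5833 [ 5.20602100e+01  1.96913962e+01 -8.56787233e+00 -2.26885870e-03
 -6.17225497e+01  3.80280894e+01]
```

View pics/c.png

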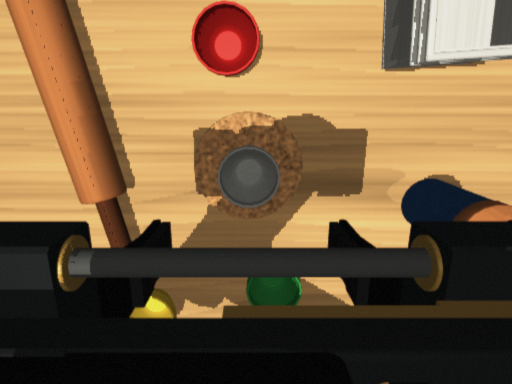

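The wrist view shows cover_a at (249,176), centred on the coaster at (249,165), with clearance all round. I'll grasp it next.

```bash
python3 - <<'E' 2>/dev/null
from h import *
env.goto([.474,.345,.09],down(0))
env.move_straight([.474,.345,.036],force_limit=8)
env.gripper_to(0,12)
s=env.read_state(); print(s["opening"]*87,s["finger_force"],s["position"])
env.move_straight([.474,.345,.16],rate=.2)
s=env.read_state(); print(s["opening"]*87,s["finger_force"],s["force"])
env.goto([.542,.004,.16],down(0))
f=env.grab_frame("wrist"); cv2.imwrite("pics/d.png",f["image"])
for d in env.trace(f,"cover_a"):
    print(circle(f,d["mask"],.038),d["score"])
print(env.read_state()["clock"])
E
```

```text
1.0419739397274255 0.0 [0.4739922  0.34499757 0.035978  ]
0.7833771495618188 0.0 [ 0.16738259 -0.60050256  0.17733055]
[0.5437 0.0043 0.0314 0.5436 0.0046 0.0301 0.0308] 0.87
[0.4902 0.2656 0.0233 0.4853 0.2635 0.0054 0.025 ] 0.57
8.175
```

View pics/d.png

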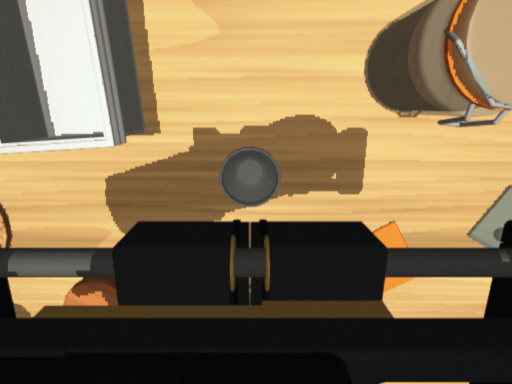

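The grasp missed: the wrist view shows shut, empty fingers, with cover_b at (249,177). The pads must start above the tips, so I'll locate cover_a again and grip deeper.

```bash
python3 - <<'E' 2>/dev/null
from h import *
env.gripper_to(1)
env.goto([.474,.345,.16],down(0))
f=env.grab_frame("wrist"); cv2.imwrite("pics/e.png",f["image"])
for d in env.trace(f,"cover_a"):
    print(circle(f,d["mask"],.046),d["score"])
print(env.read_state()["clock"])
E
```

```text
[0.3269 0.4524 0.0265 0.3305 0.4481 0.0167 0.0255] 0.98
[0.4754 0.345  0.0319 0.4752 0.3455 0.0304 0.0312] 0.67
[0.6001 0.3663 0.0305 0.6    0.3662 0.0295 0.0298] 0.64
11.1
```

View pics/e.png

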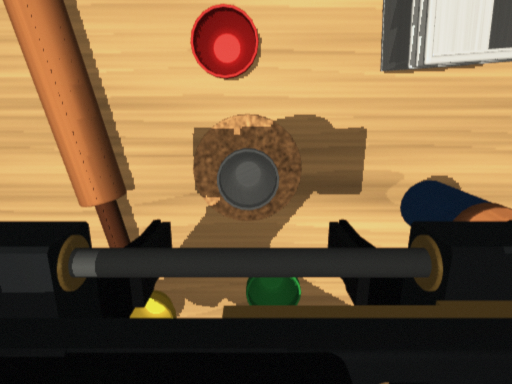

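cover_a still stands untouched at (248,179), so I'll grip 11 mm deeper.

```bash
python3 - <<'E' 2>/dev/null
from h import *
env.move_straight([.475,.3455,.025],rate=.2,force_limit=8)
env.gripper_to(0,15)
s=env.read_state(); print(s["opening"]*87,s["finger_force"],s["position"],s["clock"])
if s["opening"]*87>50:
    env.move_straight([.475,.3455,.15],rate=.2)
    s=env.read_state(); print(s["opening"]*87,s["finger_force"],s["force"])
    env.goto([.5435,.0045,.12],down(0))
    f=env.grab_frame("side"); cv2.imwrite("pics/f.png",cv2.resize(f["image"][110:290,150:390],None,fx=2.5,fy=2.5))
    s=env.read_state(); print(s["opening"]*87,s["finger_force"],s["clock"])
E
```

```text
0.32062421047580963 0.0 [0.47499113 0.34550011 0.02499724] 13.45
```

```bash
python3 - <<'E' 2>/dev/null
from h import *
f=env.grab_frame("side"); print(proj(f,[[.475,.3455,.025],[.475,.3455,.046]]))
cv2.imwrite("pics/f.png",cv2.resize(f["image"][180:384,80:320],None,fx=2.5,fy=2.5))
E
```

```text
[[190.5923821  297.88419321]
 [189.52874495 292.80863604]]
```

View pics/f.png

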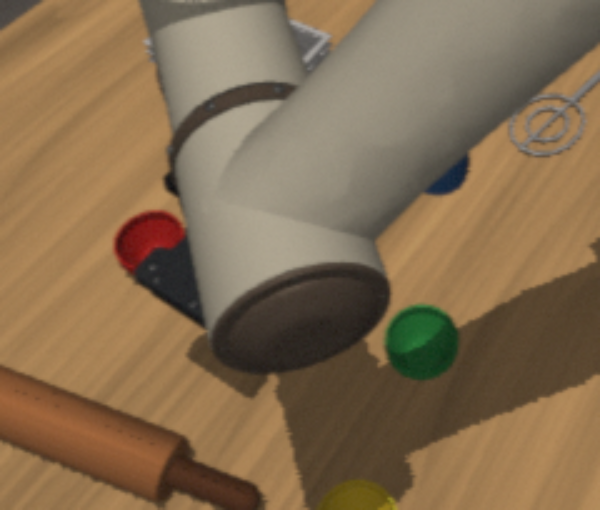

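```bash
python3 - <<'E' 2>/dev/null
from h import *
f=env.grab_frame("wrist"); s=env.read_state(); print(f["position"],f["orientation"],s["position"],s["tool_rot"],s["force"],s["joint_positions"])
print(proj(f,[s["position"],s["position"]+[0,0,.019]]))
cv2.imwrite("pics/g.png",f["image"])
E
```

```text
[0.54450772 0.34549229 0.21412434] [-1.49223682e+01 -3.05051996e-02 -8.99240324e+01] [0.47501336 0.34548128 0.0250071 ] [ 1.79999265e+02 -5.15601982e-04 -7.47211868e-04] [-0.23408606 -0.23167864  0.0333506 ] [ 5.18163196e+01  2.83899031e+01 -1.69253348e+01  1.22207587e-03
 -4.46850208e+01  3.81820643e+01]
[[249.15261934 219.90957202]
 [249.14136426 231.26573073]]
```

View pics/g.png

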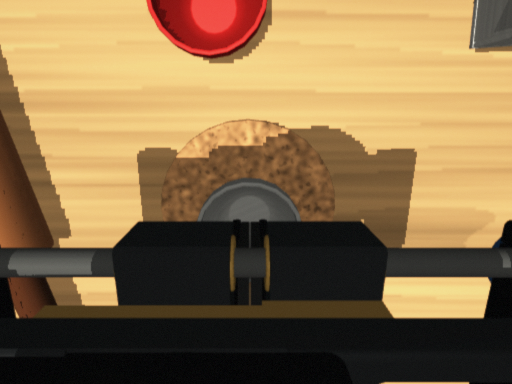

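The wrist view shows the shut fingers ending near row 222, above the cup's mouth. That puts the physical tips higher than the nominal TCP. I'll descend further with a force guard and grip again.

```bash
python3 - <<'E' 2>/dev/null
from h import *
env.move_straight([.475,.3455,.09],rate=.25)
env.gripper_to(1)
print(env.read_state()["opening"])
hit=env.move_straight([.475,.3455,.012],rate=.1,force_limit=6)
print(hit,env.read_state()["position"])
env.gripper_to(0,15)
s=env.read_state(); print(s["opening"]*87,s["finger_force"],s["position"],s["clock"])
f=env.grab_frame("wrist"); cv2.imwrite("pics/i.png",f["image"])
E
```

```text
1.0009835522509483
False [0.47543944 0.34595382 0.01258214]
61.013561041488245 14.999995096586645 [0.4751148  0.34563414 0.01226156] 16.9917
```

```bash
python3 - <<'E' 2>/dev/null
from h import *
env.move_straight([.475,.3455,.12],rate=.15)
s=env.read_state(); print(s["opening"]*87,s["finger_force"],s["force"])
env.goto([.5435,.0045,.09],down(0))
s=env.read_state(); print(s["opening"]*87,s["finger_force"],s["force"],s["clock"])
if s["opening"]*87>50:
    print(env.move_straight([.5435,.0045,.0225],rate=.07,force_limit=4))
    s=env.read_state(); print(s["position"],s["opening"]*87,s["force"])
    env.gripper_to(1)
    env.move_straight([.5435,.0045,.16],rate=.2)
    f=env.grab_frame("wrist"); cv2.imwrite("pics/j.png",f["image"])
    for d in env.trace(f,"cover_a"): print(circle(f,d["mask"],.055),d["score"])
    print(env.read_state()["clock"])
E
```

```text
60.92272766223567 14.99985765432939 [ 0.43763493 -1.01178027 -1.68522998]
60.610145629406524 14.999939217232168 [-0.76445723 -0.58753741 -0.73290732] 19.225
True
[0.54338016 0.00443437 0.02269878] 61.183365938984316 [-0.40187802  0.02324499  4.85298695]
21.8583
```

View pics/j.png

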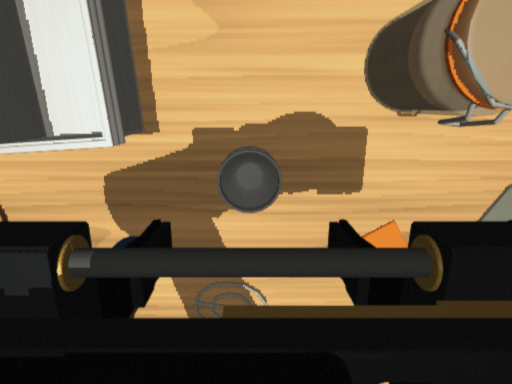

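cover_a sits concentrically in cover_b at (249,180). I'll grip the flask's neck from above, closing along its y axis, after checking IK for the rocking.

```bash
cat >> h.py <<'E'
def tilt(yaw,t): return (R.from_euler('xyz',down(yaw),degrees=True)*R.from_euler('x',t,degrees=True)).as_euler('xyz',degrees=True)
E
python3 - <<'E' 2>/dev/null
from h import *
for P,yaw in(([.484,-.293,.135],-121),([.484,-.293,.3],-121),([.4765,.3465,.15],-40)):
    print(P,np.round(env.inverse_kinematics(P,down(yaw))))
q0=env.inverse_kinematics([.5,-.2,.36],down(-90)); print(q0); yaw=q0[0]-90
for t in(-44,0,44): print(t,env.inverse_kinematics([.5,-.2,.36],tilt(yaw,t)))
env.goto([.484,-.293,.30],down(-121))
f=env.grab_frame("wrist"); cv2.imwrite("pics/k.png",f["image"])
print(proj(f,[[.484,-.293,.19],[.484,-.293,0]]), [np.round(d["xyz"],3) for d in env.search_frame(f,"flask_neck")],env.read_state()["clock"])
E
```

```text
[0.484, -0.293, 0.135] [-15.  19. -13.   0. -58. -16.]
[0.484, -0.293, 0.3] [-15.  13.   2.   0. -79. -16.]
[0.4765, 0.3465, 0.15] [ 52.  21.  -9.   0. -61.  -2.]
[ -4.5394357    9.49716167   6.08628561   0.         -86.58912394
   4.5394357 ]
-44 [-4.53943570e+00  3.50261338e+01  3.17787027e+01  2.54444375e-14
 -1.30752569e+02  2.54444375e-14]
0 [ -4.5394357    9.49716167   6.08628561   0.         -86.58912394
   0.        ]
44 [-4.53943570e+00 -1.26099810e+01 -2.80896467e+01  5.08888749e-14
 -3.05203343e+01 -7.63333124e-14]
[[248.36881911 181.87775054]
 [248.56281108 154.0255317 ]] [array([ 0.479, -0.297,  0.13 ])] 23.3417
```

View pics/k.png

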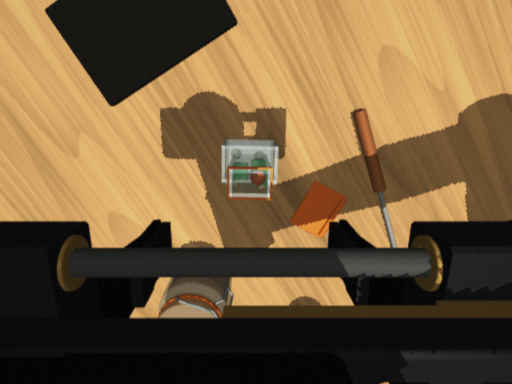

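The flask mouth is at (249,182), exactly where predicted and aligned with the tool; the bead shows at (258,177). Next I'll grip, lift and rock.

```bash
python3 - <<'E' 2>/dev/null
from h import *
hit=env.move_straight([.484,-.293,.135],rate=.12,force_limit=6)
env.gripper_to(0,45)
s=env.read_state(); print(hit,s["position"],s["opening"]*87,s["finger_force"],s["clock"])
if s["opening"]*87>35:
    env.move_straight([.484,-.293,.36],rate=.15)
    s=env.read_state(); print(s["opening"]*87,s["force"])
    yaw=s["joint_positions"][0]-90+10
    P=[.5,-.2,.36]
    yaw=-94.54
    env.goto(P,down(yaw))
    for t in(42.5,-42.5,42.5,-42.5,42.5):
        env.goto(P,tilt(yaw,t)); env.dwell(.8)
        s=env.read_state(); print(t,s["clock"],s["opening"]*87)
    env.goto(P,down(yaw))
    f=env.grab_frame("side"); print([(np.round(d["xyz"],3),d["score"]) for d in env.search_frame(f,"bead_center")])
    cv2.imwrite("pics/l.png",f["image"])
    u=proj(f,[[.5,-.2,.31]])[0].astype(int); print(u)
    c=f["image"][max(u[1]-60,0):u[1]+80,u[0]-80:u[0]+80]; cv2.imwrite("pics/lc.png",cv2.resize(c,None,fx=4,fy=4,interpolation=2))
E
```

```text
False [ 0.48387084 -0.29297856  0.13498081] 41.803144876377274 44.86898657865822 25.6833
41.8650474633011 [ 0.18855239 -0.36355869 -5.73301483]
42.5 29.5 41.448647010314026
-42.5 31.7917 41.565885625862094
42.5 34.0833 41.50918112851597
-42.5 36.375 41.657029564607555
42.5 38.6667 41.85117930513989
[]
[304  75]
```

View pics/lc.png

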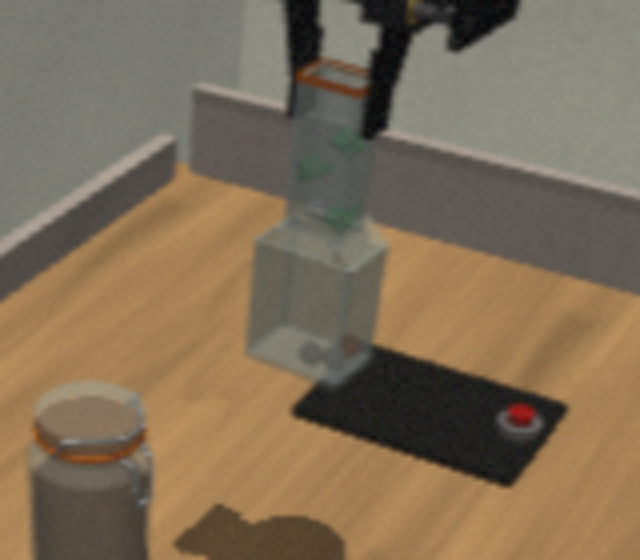

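The bead is in the flask's body (brown spot at (350,345) in the crop) and the flask hangs upright. I'll set it on the coaster next.

```bash
python3 - <<'E' 2>/dev/null
from fit import *
C=[.4765,.3465]
env.goto(C+[.36],down(-40))
env.move_straight(C+[.165],rate=.12)
env.dwell(.3)
hit=env.move_straight(C+[.139],rate=.03,force_limit=3)
s=env.read_state(); print(hit,s["position"],s["force"],s["opening"]*87)
env.gripper_to(1)
env.move_straight(C+[.30],rate=.15)
env.goto([.3,-.35,.40],down(-110))
ft=env.grab_frame("top"); fs=env.grab_frame("side")
for f in(ft,fs):
    b=near(f,"flask",np.array([.48,.36]),.15)
    if b:
        print(fit([(f,b[1])],*C)[:1])
    print("bead",[(np.round(d["xyz"],3),d["score"]) for d in env.search_frame(f,"bead_center")])
    b=near(f,"coaster",np.array(C)); print(b and (circle(f,b[1],.008),b[2]))
    b=near(f,"cover_a",np.array([.543,.004])); print(b and (circle(f,b[1],.055),b[2]))
    for n in("jar","tins","canister","scraper","whisk"): print(n,[np.round(d["xyz"],3).tolist() for d in env.search_frame(f,n)][:1])
print(env.read_state()["clock"])
E
```

```text
True [0.47622612 0.34624364 0.14299167] [-0.85087633 -0.70899852  4.4876632 ] 41.83405612680294
[(np.float64(-0.957), array([0.4722, 0.3477]), np.float64(138.6))]
bead []
(array([0.4814, 0.3672, 0.0613, 0.4789, 0.3659, 0.03  , 0.0625]), 0.46)
(array([0.54  , 0.0029, 0.0324, 0.5403, 0.0036, 0.0301, 0.0316]), 0.72)
jar [[0.64, -0.147, 0.153]]
tins [[0.661, 0.173, 0.029]]
canister [[0.437, 0.139, 0.108]]
scraper [[0.436, -0.159, 0.003]]
whisk [[0.336, -0.134, 0.012]]
[(np.float64(-0.963), array([0.4803, 0.344 ]), np.float64(138.1))]
bead []
(array([0.4771, 0.3501, 0.0601, 0.4772, 0.3493, 0.054 , 0.0571]), 0.64)
(array([0.5404, 0.0117, 0.0396, 0.5413, 0.0116, 0.0306, 0.0389]), 0.64)
jar [[0.64, -0.125, 0.103]]
tins [[0.658, 0.166, 0.057]]
canister [[0.428, 0.163, 0.088]]
scraper [[0.436, -0.149, 0.003]]
whisk [[0.345, -0.075, 0.009]]
50.1833
```

The flask stands upright within a few millimetres of the coaster's centre, the covers are nested, and everything else is where it was. Handing in.

```bash
python3 -c "
from workcell import env
print(env.close_job())"
```

```text
the job is handed in; nothing more can be done
None
```

I handed in the job at about 50 s with no verdict returned: the bead is in the flask's body, the flask stands upright on the coaster, cover_a is nested in cover_b, nothing else shifted noticeably, and the gripper holds nothing.

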